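# Stack the spacer sleeve and stop collar on a microscope stand's post

### The arm

A 6-joint arm with a two-finger parallel gripper is mounted at the origin on the work surface. World frame = base frame: x ahead of the robot, y to its left, z up, the work surface at z = 0. Lengths are in mm, angles in rad, forces in N, time in s.
With the tool pointing down it reaches from about 275 to 750 mm from the base axis. Payload 10.2 kg.
Tool frame: the origin (TCP) lies between the finger pads; the fingertips stand 17 mm ahead of it and the grasp point (between the pads) lies 2 mm behind it; z points along the fingers, y is the line along which they close (so a half turn about z gives the same grasp; the last joint's range is limited). The gripper opens to 85 mm and grips with 20 to 120 N. Pads are 22 mm wide; open, the fingers measure 114 mm over their backs; the gripper's body (76 mm by 85 mm) begins 54 mm behind the grasp point. The pads swing forward as they close: fully open they stand 13 mm farther back than shut.
Start: joints at [0.942, 0.313, 1.498, -0, 1.331, -0.223], TCP at [207.259, 482.364, 248.294] pointing down, gripper open.
Joint ranges: [-2.94, 2.94], [-0.97, 2.17], [0.19, 2.56], [-1.23, 4.37], [0.02, 3.11], [-2.88, 2.88]. Speed limits (rad/s): [2.39, 2.39, 3.01, 3.14, 3.14, 3.14].

### API

Orientations are given as a unit quaternion [w, x, y, z].
In Python, from rig import * gives the robot as it stands.
- The arm moves only by the tool step_arm, never from a script. Its argument "commands" is text: rows parted by semicolons, each of 7 numbers parted by spaces: the opening, from 0 (shut) to 1 (fully open), then the shift along the tool's x, y, z in cm, then the turn, a rotation vector about the tool's x, y, z in rad. In form: hand x y z rx ry rz; .... A call has 1 to 20 rows; each row is the pose to reach, as a shift and turn from the pose commanded when the call began, along the tool's axes at that moment; what a row does not reach only later rows make up. A row lasts 1/12 s, in which the tool goes at most 41.7 mm and 7.16 degrees, less where a joint would pass 70% of its speed; a pose out of reach is approached as far as the arm can. A call with a gripper value outside its range is refused whole. The fingers move at their own pace and stop on an object; "newtons" is the grip in N (left out, the last holds). Time passes only in rows, so rows that repeat a pose let the fingers close. It gives the time, the measured TCP pose, the force, the opening and the grip force at its end, in the units of the state.
- sense(): the state, without advancing time (a new reading comes with each control period).
- capture(name): name is "scene" or "top" or "wrist"; returns the picture (400x640x3 uint8, red, green, blue); there is no depth.
- camera_model(name): a dict with "mtx" (3x3 intrinsics, pixels), "k1" (the pictures are not rectified: a ray, as slopes to the right and down, at radius r is drawn at 1 + k1 r^2 times it, then the intrinsics apply), "eye" and "rotation" of the camera in the world. Camera axes: x right, y down, z forward; pixel columns grow to the right and rows downward; lengths in mm; the calibration is good to about 2 mm. A picture is of the moment at which its call begins: read the wrist's pose just before it. camera_model takes no time and is no camera call; for the wrist camera it gives the pose at the moment of the call.
- finish_job(): hands the job in; it is judged then, once.
Trained networks look in the newest picture that a camera, given by its name, has taken for a name from the list of things; names that differ only in an ending like _2 or _b are one class to them, and where a whole thing is asked for, a point or a joint stands for the part that bears it (a point fixed in the world has none). Each returns a list of dicts, best first, with "score" (0 to 1); they miss things now and then, are a little off and sometimes report something else, mostly with a low value. They report only what shows in the picture. A call takes as long as a camera call. They do not tell look-alikes from the thing itself.
- search_frame(camera, label): "rect" ([centre column, centre row, width, height] in pixels, round what is visible of it).
- trace(camera, label): "mask" (400x640 bool, what is visible of it) and "rect" ([centre column, centre row, width, height] in pixels, round what is visible of it).
- spot_point(camera, label): "xy" ([column, row] in pixels: a listed point, or the origin of a listed thing).
The state is a dict: "time_s": time; "joints": joint angles; "dq": joint speeds; "tau": joint torques, N m; "eef_pos": TCP position; "ee_rot": TCP orientation; "force": force on the tool from outside, world axes, zero at the start; "wrist_torque": the same for the moment, N m; "grip_width": opening from 0.0 (shut) to 1.0 (fully open); "grip_force": force on a finger pad.
Only numpy, scipy, OpenCV 4.12 (cv2) and the standard library are available. Lean on these libraries where they do the work, as an engineer would, in place of code of your own. Each camera call takes 0.05 s, during which the arm holds its last target. There are 200 camera calls.

### The job

Put the microscope stand's pivot post back together: slip the tall spacer sleeve over the post until it sits flat on the grey foot, then put the stop collar (the ring with the thumbscrew) over the post so that it lies flat on top of the sleeve, and let go of both. The short ring does not belong on the post.

Things in the scene. Friction and masses are not known exactly. Their poses are not given: they have to be found in the camera images.
- post_foot (a point): Foot of the pivot post: point on its axis at the level of the grey foot's top face, 30 mm above the table; z points up. The post is a plain upright steel pin, 20 mm in diameter, rising 60 mm above this point, its last 8 mm narrowing to 8 mm. It stands on a fixed grey metal foot, 160 x 220 x 30 mm, which also bears a flat white disc; the post is at the end away from the disc.
- sleeve_center (a point): Centre of the spacer sleeve (half-way up, on its axis, z). A plain aluminium tube standing upright on the table, 50 mm outside diameter, 36 mm bore right through, 30 mm tall, about 80 g; either end may go down. This, the collar, the short ring and a 44 mm tall black eyepiece stand about 140 mm apart, in any arrangement.
- collar_center (a point): Centre of the stop collar (half-way up, on its axis, z). A steel ring lying flat on the table, 54 mm outside diameter, 36 mm bore right through, 20 mm tall, about 200 g, with a thumbscrew sticking out of its rim along +x to 45 mm from the centre (knob 14 mm wide, at half height). Grip it across its y axis, clear of the thumbscrew, which may point any way at the end.
- ring_center (a point): Centre of the short ring (half-way up), a bystander that looks like the sleeve but is only 12 mm tall: aluminium, 50 mm outside diameter, 36 mm bore, lying flat on the table. It does not belong on the post; leave it off.
Not all that is in view belongs to the job. Several things look just like the part that bears sleeve_center: the one meant starts nearest to the robot's base.

How it is judged:
By the outcome, as a careful person would: the job done as asked, in the order asked, and still so for the second after the job is handed in, with the robot touching nothing.
It also fails if it takes over 53 s, if anything falls off the work surface, if the arm or the gripper's body presses on something with over 40 N, if the wrist force passes 120 N, or if a joint passes its speed limit or range.

## Working session

There is one attempt and no reset: what is moved stays moved. The work goes in short steps, Python scripts to look and compute and a tool call to move; the robot and the scene stay as the last step left them, time stands still between calls to the robot, and variables do not carry over. Pictures are saved under pics/ and viewed, at most 10 in all, crops included, and the job is handed in when it is done.

Besides the shell and the picture viewer there is one more tool, called as name(argument=value, ...) on one line, values as JSON. step_arm: Moves the arm, as the interface text tells. Its arguments: {"type":"object","properties":{"commands":{"type":"string"},"newtons":{"type":"number"}},"required":["commands"]}

```bash
mkdir -p pics
cat > h.py <<'E'
from rig import *
import numpy as np, cv2
from scipy.spatial.transform import Rotation as R
def pix2w(cam,uv,z,m=None):
    m=m or camera_model(cam); K=np.array(m["mtx"])
    p=np.array([(uv[0]-K[0,2])/K[0,0],(uv[1]-K[1,2])/K[1,1]]); s=p.copy()
    for _ in range(20): s=p/(1+m["k1"]*(s@s))
    d=np.array(m["rotation"])@np.array([s[0],s[1],1.]); e=np.array(m["eye"])
    return e+d*(z-e[2])/d[2]
def w2pix(m,P):
    c=np.array(m["rotation"]).T@(np.array(P)-np.array(m["eye"])); s=c[:2]/c[2]
    s=s*(1+m["k1"]*(s@s)); K=np.array(m["mtx"]); return K[:2,:2]@s+K[:2,2]
def save(name,img): cv2.imwrite("pics/"+name,img[:,:,::-1])
E
python3 - <<'E'
from h import *
s=sense(); print({k:np.round(s[k],3) for k in("time_s","eef_pos","ee_rot","grip_width")})
for c in("top","scene"):
    save(c+"0.png",capture(c)); m=camera_model(c); print(c,np.round(m["eye"]),np.round(m["rotation"],2).tolist())
    for l,z in(("post_foot",30),("sleeve_center",15),("collar_center",10),("ring_center",6)):
        for d in spot_point(c,l): print(c,l,round(d["score"],2),np.round(d["xy"]),np.round(pix2w(c,d["xy"],z),0))
E
```

```text
{'time_s': np.float64(0.0), 'eef_pos': array([207.104, 482.159, 247.708]), 'ee_rot': array([-0.   ,  0.202,  0.979, -0.001]), 'grip_width': np.float64(1.004)}
top [522.   8. 990.] [-0.04, 0.72, -0.7, 0.05]Traceback (most recent call last):
  File "<stdin>", line 6, in <module>
  File "h.py", line 8, in pix2w
    d=np.array(m["rotation"])@np.array([s[0],s[1],1.]); e=np.array(m["eye"])
      ~~~~~~~~~~~~~~~~~~~~~~~^~~~~~~~~~~~~~~~~~~~~~~~~
ValueError: matmul: Input operand 1 has a mismatch in its core dimension 0, with gufunc signature (n?,k),(k,m?)->(n?,m?) (size 3 is different from 4)
```

View pics/top0.png

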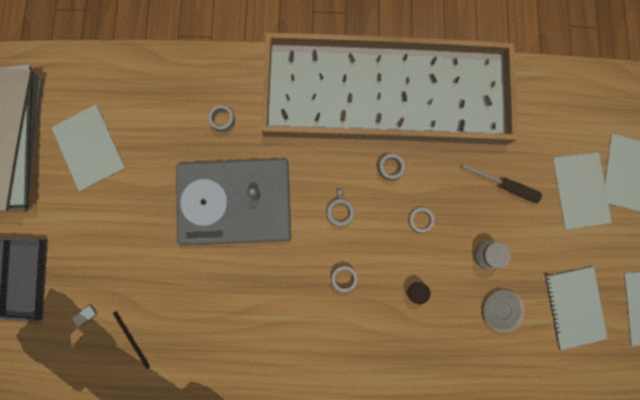

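The top view shows the foot with the disc at (233,200) and the post at about (253,190). The collar is at (340,212). Ring-like parts are at (221,118), (392,166), (344,279) and (422,220), and the eyepiece is at (419,293). The rotation comes as a quaternion, so I'll fix the helper.

```bash
python3 - <<'E'
t=open('h.py').read()
t=t.replace('np.array(m["rotation"])','rot(m)').replace('def pix2w','def rot(m): q=m["rotation"]; return R.from_quat([q[1],q[2],q[3],q[0]]).as_matrix()\ndef pix2w')
open('h.py','w').write(t)
E
python3 - <<'E'
from h import *
for c in("top","scene"):
    save(c+"1.png",capture(c)); m=camera_model(c); print(c,np.round(m["eye"]))
    for l,z in(("post_foot",30),("sleeve_center",15),("collar_center",10),("ring_center",6)):
        for d in spot_point(c,l): print(c,l,round(d["score"],2),np.round(d["xy"]),np.round(pix2w(c,d["xy"],z),0))
print(np.round(w2pix(camera_model("top"),[0,0,0])), np.round(pix2w("top",[340,193],10)))
E
```

```text
top [522.   8. 990.]
top post_foot 0.94 [251. 194.] [628. 125.  30.]
top sleeve_center 0.93 [223. 117.] [784. 190.  15.]
top sleeve_center 0.76 [391. 165.] [ 695. -146.   15.]
top sleeve_center 0.73 [344. 277.] [475. -58.  15.]
top collar_center 0.83 [340. 209.] [606. -48.  10.]
top ring_center 0.69 [421. 218.] [ 593. -208.    6.]
scene [1060.   66.  619.]
scene post_foot 0.8 [384. 241.] [630. 115.  30.]
scene sleeve_center 0.96 [434. 339.] [782. 191.  15.]
scene sleeve_center 0.94 [292. 173.] [483. -61.  15.]
scene sleeve_center 0.65 [218. 261.] [ 691. -147.   15.]
scene ring_center 0.9 [199. 211.] [ 587. -211.    6.]
[307. 520.] [638. -47.  10.]
```

View pics/scene1.png

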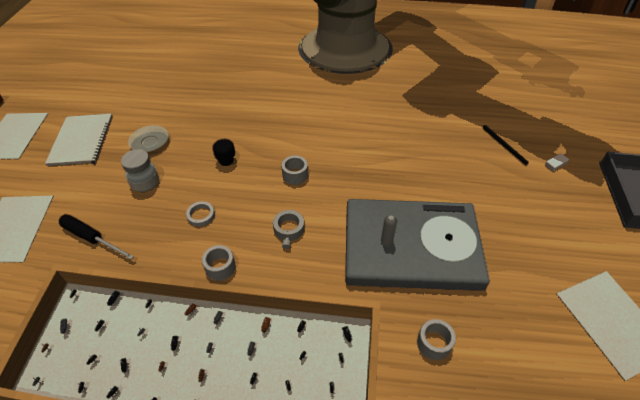

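The scene view confirms it: the three tall tubes are at (292,173), (218,261) and (434,339), the short ring is at (199,211), and the collar is at (288,228). The tube nearest the base is the one at about (478,-58) mm. I'll go above it with the tool y along world y.

```bash
cat >> h.py <<'E'
def go(x,y,z,ang=90):
    "shift (cm) and turn for tool down, tool y at ang deg in the world"
    s=sense(); q=s["ee_rot"]; A=R.from_quat([q[1],q[2],q[3],q[0]])
    a=np.radians(ang); Y=np.array([np.cos(a),np.sin(a),0]); Z=np.array([0,0,-1.]); X=np.cross(Y,Z)
    B=R.from_matrix(np.c_[X,Y,Z]); 
    print("t",round(s["time_s"],2),"at",np.round(s["eef_pos"],1),"shift cm",np.round(A.inv().apply(np.array([x,y,z])-s["eef_pos"])/10,2),"turn",np.round((A.inv()*B).as_rotvec(),3))
E
python3 - <<'E'
from h import *
go(478,-58,180)
m=camera_model("wrist"); s=sense(); print(np.round(m["eye"]-s["eef_pos"]))
E
```

```text
t 0.6 at [207.3 482.4 248.3] shift cm [-46.21 -38.96   6.83] turn [-0.    -0.    -0.406]
[-62.  25. 125.]
```

step_arm(commands="1 -46.2 -39 6.8 0 0 -0.406;1 -46.2 -39 6.8 0 0 -0.406;1 -46.2 -39 6.8 0 0 -0.406;1 -46.2 -39 6.8 0 0 -0.406;1 -46.2 -39 6.8 0 0 -0.406;1 -46.2 -39 6.8 0 0 -0.406;1 -46.2 -39 6.8 0 0 -0.406;1 -46.2 -39 6.8 0 0 -0.406;1 -46.2 -39 6.8 0 0 -0.406;1 -46.2 -39 6.8 0 0 -0.406;1 -46.2 -39 6.8 0 0 -0.406;1 -46.2 -39 6.8 0 0 -0.406;1 -46.2 -39 6.8 0 0 -0.406;1 -46.2 -39 6.8 0 0 -0.406;1 -46.2 -39 6.8 0 0 -0.406;1 -46.2 -39 6.8 0 0 -0.406;1 -46.2 -39 6.8 0 0 -0.406;1 -46.2 -39 6.8 0 0 -0.406;1 -46.2 -39 6.8 0 0 -0.406;1 -46.2 -39 6.8 0 0 -0.406")

```text
time_s: 2.27
eef_pos: [477.6, -57.3, 180.7]
ee_rot: [0.0, -0.001, 1.0, -0.0]
force: [-0.5, -0.6, -0.1]
grip_width: 1.002
grip_force: 0.0
```

Run:
```python
from h import *
m=camera_model("wrist"); im=capture("wrist"); save("w2.png",im)
for d in spot_point("wrist","sleeve_center"): print("pt",round(d["score"],2),np.round(d["xy"]),np.round(pix2w("wrist",d["xy"],15,m),1))
for d in trace("wrist","sleeve_center"):
    print("mask",round(d["score"],2),np.round(d["rect"]))
    # silhouette centroid vs projected silhouette of a tube at the estimate
go(478,-58,21)
print(w2pix(m,[478,-58,30]))
```

```text
pt 0.78 [317. 186.] [474.  -56.2  15. ]
mask 0.77 [316. 184.  50.  57.]
mask 0.51 [506. 397.  26.   6.]
mask 0.2 [323. 298.  48.  62.]
t 2.42 at [477.7 -57.7 180.5] shift cm [-0.02 -0.03 15.95] turn [-0.     0.     0.001]
[315.01163094 193.28738777]
```

View pics/w2.png

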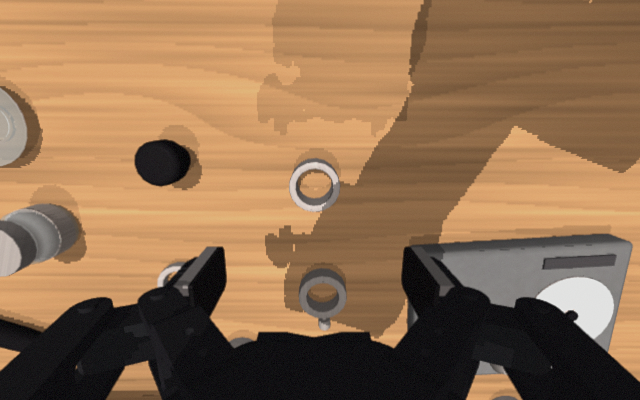

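The wrist view shows the sleeve rim centred near (314.5,186). The collar is at (322,294) with its knob at (325,323), and the eyepiece is at (163,163). I'll fit these points.

Run:
```python
from h import *
m=camera_model("wrist")
print(pix2w("wrist",(314.5,186),30,m).round(1), "collar",pix2w("wrist",(322.5,293),20,m).round(1),"knob",pix2w("wrist",(325,323),10,m).round(1))
for c in [(474,-57),(478,-58)]:
    a=np.linspace(0,6.28,60); P=np.array([w2pix(m,[c[0]+25*np.cos(t),c[1]+25*np.sin(t),30]) for t in a])
    print(c,P.min(0).round(),P.max(0).round())
im=cv2.imread("pics/w2.png"); cv2.imwrite("pics/w2c.png",cv2.resize(im[140:340,260:390],None,fx=3,fy=3,interpolation=cv2.INTER_NEAREST))
go(474,-57,21)
```

```text
[470.9 -58.9  30. ] collar [593.5 -49.9  20. ] knob [639.8 -46.3  10. ]
(474, -57) [290. 163.] [343. 214.]
(478, -58) [289. 167.] [341. 218.]
t 2.42 at [477.7 -57.7 180.5] shift cm [ 0.38  0.07 15.95] turn [-0.     0.     0.001]
```

View pics/w2c.png

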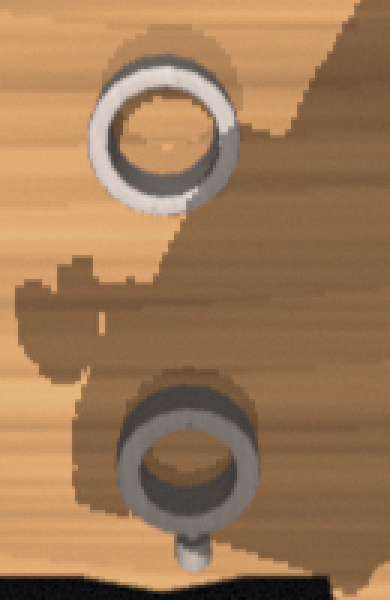

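step_arm(commands="1 0.5 -0.1 4;1 0.5 -0.1 8;1 0.5 -0.1 12;1 0.5 -0.1 14.5;1 0.5 -0.1 16;1 0.5 -0.1 16;1 0.5 -0.1 16;0.4 0.5 -0.1 16;0.4 0.5 -0.1 16;0.4 0.5 -0.1 16;0.4 0.5 -0.1 16;0.4 0.5 -0.1 16;0.4 0.5 -0.1 16;0.4 0.5 -0.1 16", newtons=40)

```text
invalid input at $.commands[0]: expected 7 numbers
```

step_arm(commands="1 0.5 -0.1 4 0 0 0;1 0.5 -0.1 8 0 0 0;1 0.5 -0.1 12 0 0 0;1 0.5 -0.1 14.5 0 0 0;1 0.5 -0.1 16 0 0 0;1 0.5 -0.1 16 0 0 0;1 0.5 -0.1 16 0 0 0;0.3 0.5 -0.1 16 0 0 0;0.3 0.5 -0.1 16 0 0 0;0.3 0.5 -0.1 16 0 0 0;0.3 0.5 -0.1 16 0 0 0;0.3 0.5 -0.1 16 0 0 0;0.3 0.5 -0.1 16 0 0 0;0.3 0.5 -0.1 16 0 0 0", newtons=40)

```text
time_s: 3.58
eef_pos: [473.4, -59.5, 21.5]
ee_rot: [0.001, -0.0, 1.0, -0.0]
force: [-1.6, 1.0, 7.7]
grip_width: 0.562
grip_force: 41.2
```

step_arm(commands="0.3 0 0 -4 0 0 0;0.3 0 0 -8 0 0 0;0.3 0 0 -13.5 0 0 0;0.3 0 0 -13.5 0 0 0;0.3 -11 10 -13.5 0 0 0;0.3 -11 10 -13.5 0 0 0;0.3 -11 10 -13.5 0 0 0;0.3 -11 10 -13.5 0 0 0;0.3 -11 10 -13.5 0 0 0;0.3 -11 10 -13.5 0 0 0")

```text
time_s: 4.42
eef_pos: [582.8, 41.4, 155.2]
ee_rot: [-0.0, -0.001, 1.0, -0.0]
force: [-0.2, -0.5, -0.3]
grip_width: 0.568
grip_force: 42.3
```

Run:
```python
from h import *
m=camera_model("wrist"); s=sense(); print(s["eef_pos"].__repr__(),s["grip_force"]); im=capture("wrist"); save("w3.png",im)
for l,z in(("post_foot",30),("sleeve_center",None),("collar_center",10)):
  for d in spot_point("wrist",l): print(l,round(d["score"],2),np.round(d["xy"]),np.round(pix2w("wrist",d["xy"],z or s["eef_pos"][2]-6,m),1))
go(628,122,155)
```

```text
array([582.83161418,  41.4279305 , 155.21461148]) 42.29369071894325
post_foot 0.86 [398. 244.] [624.6 116.5  30. ]
sleeve_center 0.73 [129. 299.] [603.  -53.9 149.2]
sleeve_center 0.57 [451. 368.] [645.4 114.3 149.2]
collar_center 0.76 [221. 214.] [602.  -49.4  10. ]
t 4.62 at [582.2  39.9 155.6] shift cm [-4.57  8.22  0.06] turn [-0.    -0.    -0.001]
```

View pics/w3.png

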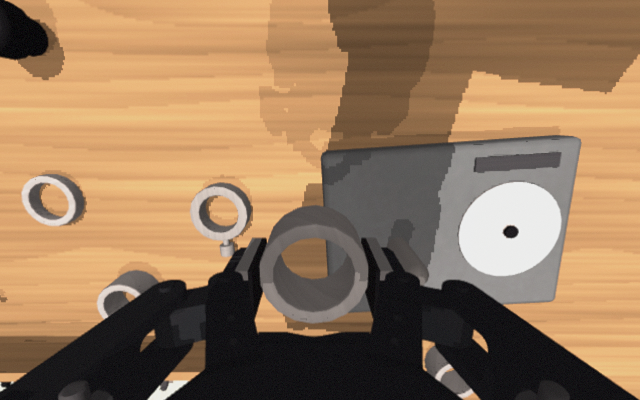

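Run:
```python
from h import *
im=cv2.imread("pics/w3.png")[180:340,190:450]; im=cv2.convertScaleAbs(im,alpha=1.8)
m=camera_model("wrist")
for p in([624.6,116.5],[628,122],[630,116]):
  print(p,[w2pix(m,p+[z]).round().tolist() for z in(30,60,82,90)])
print(pix2w("wrist",(314,281),164,m).round(1))
cv2.imwrite("pics/w3c.png",cv2.resize(im,None,fx=3,fy=3,interpolation=cv2.INTER_NEAREST))
```

```text
[624.6, 116.5] [[399.0, 244.0], [410.0, 259.0], [419.0, 272.0], [423.0, 278.0]]
[628, 122] [[405.0, 247.0], [416.0, 263.0], [426.0, 276.0], [430.0, 282.0]]
[630, 116] [[398.0, 249.0], [408.0, 265.0], [417.0, 279.0], [421.0, 284.0]]
[583.5  38.1 164. ]
```

View pics/w3c.png

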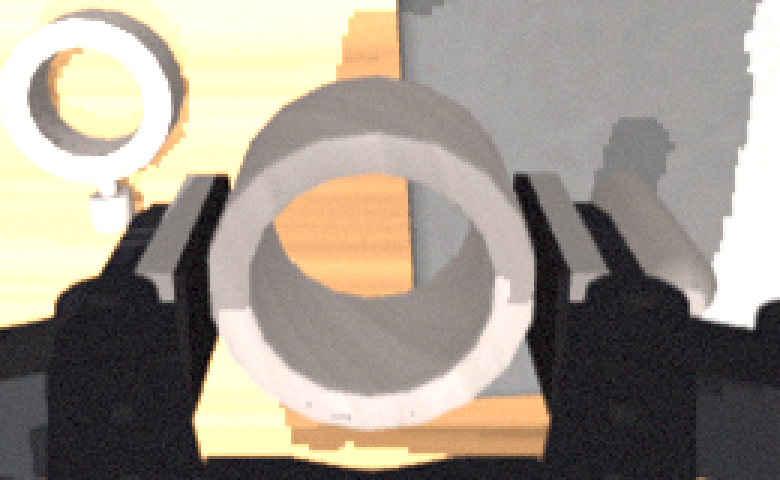

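The crop shows the sleeve held level, with its rim centred near (314,281). The post runs from its base at about (399,246) to its tip at about (421,284), which puts it near (628,118) mm. Next I'll hover over it and check through the bore.

step_arm(commands="0.3 -4.6 7.9 0 0 0 0;0.3 -4.6 7.9 0 0 0 0;0.3 -4.6 7.9 1.5 0 0 0;0.3 -4.6 7.9 2 0 0 0;0.3 -4.6 7.9 2 0 0 0;0.3 -4.6 7.9 2 0 0 0")

```text
time_s: 5.12
eef_pos: [628.3, 118.4, 135.5]
ee_rot: [-0.0, 0.001, 1.0, -0.0]
force: [0.3, -0.7, -0.1]
grip_width: 0.559
grip_force: 42.3
```

Run:
```python
from h import *
m=camera_model("wrist"); s=sense(); im=capture("wrist"); save("w4.png",im)
print(s["eef_pos"],w2pix(m,s["eef_pos"]+[0,0,9]).round(),w2pix(m,s["eef_pos"]-[0,0,21]).round(),w2pix(m,[628,118,90]).round())
cv2.imwrite("pics/w4c.png",cv2.resize(cv2.convertScaleAbs(im[180:340,190:450,::-1],alpha=1.8),None,fx=3,fy=3,interpolation=cv2.INTER_NEAREST))
```

```text
[628.32090521 118.40111492 135.50198328] [318. 279.] [317. 250.] [316. 233.]
```

View pics/w4c.png

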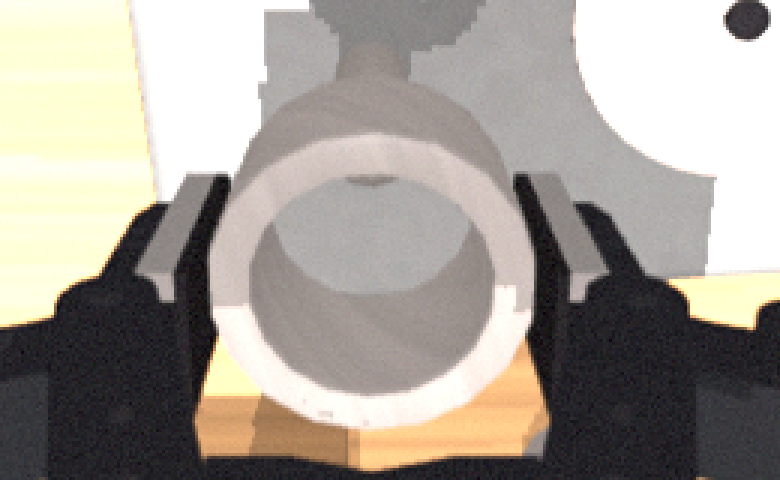

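The post tip edge is at (314,242) and the bore column is at 314, so y is aligned. I'll shift about 2.5 mm in +x and lower the sleeve.

step_arm(commands="0.3 -0.25 0 1 0 0 0;0.3 -0.25 0 2 0 0 0;0.3 -0.25 0 3 0 0 0;0.3 -0.25 0 4 0 0 0;0.3 -0.25 0 5 0 0 0;0.3 -0.25 0 6 0 0 0;0.3 -0.25 0 7 0 0 0;0.3 -0.25 0 7.7 0 0 0;0.3 -0.25 0 8.1 0 0 0;0.3 -0.25 0 8.25 0 0 0;0.3 -0.25 0 8.25 0 0 0")

```text
time_s: 6.08
eef_pos: [631.3, 119.7, 52.6]
ee_rot: [-0.0, -0.0, 1.0, -0.0]
force: [-0.0, 0.1, -1.2]
grip_width: 0.56
grip_force: 42.3
```

step_arm(commands="0.3 0 0 0.1 0 0 0;0.3 0 0 0.15 0 0 0;0.3 0 0 0.15 0 0 0")

```text
time_s: 6.33
eef_pos: [631.4, 119.7, 51.6]
ee_rot: [0.0, -0.0, 1.0, 0.0]
force: [-0.5, -0.5, -1.2]
grip_width: 0.561
grip_force: 42.3
```

step_arm(commands="0.3 0 0 0.1 0 0 0;0.3 0 0 0.15 0 0 0;0.3 0 0 0.15 0 0 0")

```text
time_s: 6.58
eef_pos: [631.4, 119.7, 51.5]
ee_rot: [0.0, -0.0, 1.0, -0.0]
force: [-5.6, -0.9, 11.6]
grip_width: 0.561
grip_force: 43.7
```

It's seated, with contact at 11.6 N. I'll release, rise and go over to the collar.

step_arm(commands="1 0 0 0 0 0 0;1 0 0 0 0 0 0;1 0 0 0 0 0 0;1 0 0 0 0 0 0;1 0 0 0 0 0 0;1 0 0 -4 0 0 0;1 0 0 -8 0 0 0;1 0 0 -12 0 0 0;1 3 -17 -12 0 0 0;1 3 -17 -12 0 0 0;1 3 -17 -12 0 0 0;1 3 -17 -12 0 0 0;1 3 -17 -12 0 0 0;1 3 -17 -12 0 0 0;1 3 -17 -12 0 0 0;1 3 -17 -12 0 0 0")

```text
time_s: 7.92
eef_pos: [601.5, -49.0, 169.7]
ee_rot: [-0.0, -0.001, 1.0, 0.0]
force: [-0.7, -0.1, 0.5]
grip_width: 0.999
grip_force: 0.0
```

Run:
```python
from h import *
m=camera_model("wrist"); s=sense(); im=capture("wrist"); save("w5.png",im)
print(s["eef_pos"],s["grip_width"])
for d in trace("wrist","collar_center"): print(round(d["score"],2),np.round(d["rect"],1))
for d in spot_point("wrist","collar_center"): print(round(d["score"],2),np.round(d["xy"]),pix2w("wrist",d["xy"],10,m).round(1))
for c in((600,-49),(604,-49)):
    a=np.linspace(0,6.28,60); P=np.array([w2pix(m,[c[0]+27*np.cos(t),c[1]+27*np.sin(t),20]) for t in a]); print(c,P.min(0).round(),P.max(0).round(),w2pix(m,[c[0]+38,c[1],10]).round())
```

```text
[601.4843652  -48.98678421 169.73447091] 0.9987165404797556
0.74 [316.6 196.8  55.3  71.1]
0.85 [314. 189.] [599.7 -50.5  10. ]
(600, -49) [288. 164.] [344. 218.] [315. 225.]
(604, -49) [288. 168.] [344. 222.] [315. 229.]
```

View pics/w5.png

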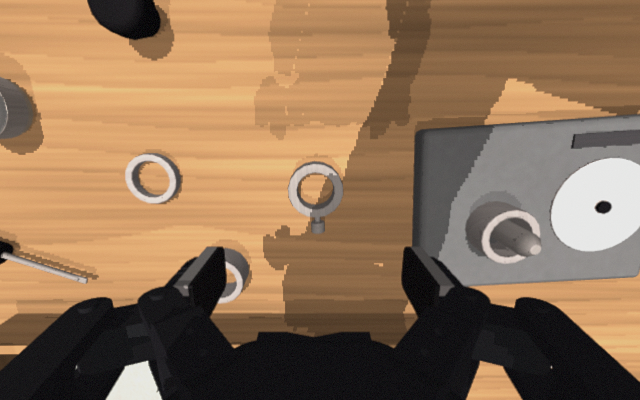

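The sleeve sits on the post. The collar rim is centred near (315.5,190) with its knob at (318,226), which gives about (599.5,-49) and a thumbscrew along +x. I'll grip it.

step_arm(commands="1 0.2 0 4 0 0 0;1 0.2 0 8 0 0 0;1 0.2 0 12 0 0 0;1 0.2 0 14 0 0 0;1 0.2 0 15 0 0 0;1 0.2 0 15 0 0 0;1 0.2 0 15 0 0 0;0.3 0.2 0 15 0 0 0;0.3 0.2 0 15 0 0 0;0.3 0.2 0 15 0 0 0;0.3 0.2 0 15 0 0 0;0.3 0.2 0 15 0 0 0;0.3 0.2 0 15 0 0 0;0.3 0.2 0 15 0 0 0", newtons=60)

```text
time_s: 9.23
eef_pos: [600.2, -50.4, 22.1]
ee_rot: [0.001, -0.0, 1.0, -0.0]
force: [-2.9, 1.1, 11.6]
grip_width: 0.606
grip_force: 60.5
```

step_arm(commands="0.3 0 0 -4 0 0 0;0.3 0 0 -8 0 0 0;0.3 0 0 -12 0 0 0;0.3 0 0 -13.8 0 0 0;0.3 -3 16.8 -13.8 0 0 0;0.3 -3 16.8 -13.8 0 0 0;0.3 -3 16.8 -13.8 0 0 0;0.3 -3 16.8 -13.8 0 0 0;0.3 -3 16.8 -13.8 0 0 0;0.3 -3 16.8 -13.8 0 0 0;0.3 -3 16.8 -12 0 0 0;0.3 -3 16.8 -12 0 0 0;0.3 -3 16.8 -12 0 0 0")

```text
time_s: 10.32
eef_pos: [628.8, 116.5, 139.5]
ee_rot: [-0.001, 0.001, 1.0, -0.0]
force: [0.2, -0.7, -0.6]
grip_width: 0.604
grip_force: 63.9
```

Run:
```python
from h import *
m=camera_model("wrist"); s=sense(); im=capture("wrist"); save("w6.png",im)
p=s["eef_pos"]; print(p,s["grip_width"],s["grip_force"],w2pix(m,p).round(),w2pix(m,[630,117,90]).round(),w2pix(m,[634,117,90]).round())
cv2.imwrite("pics/w6c.png",cv2.resize(cv2.convertScaleAbs(im[180:340,190:450,::-1],alpha=1.8),None,fx=3,fy=3,interpolation=cv2.INTER_NEAREST))
for z in(p[2],p[2]-20): 
    a=np.linspace(0,6.28,60); P=np.array([w2pix(m,[p[0]+18*np.cos(t),p[1]+18*np.sin(t),z]) for t in a]); print(P.min(0).round(),P.max(0).round())
```

```text
[628.82311887 116.47091948 139.45360774] 0.6039493682962923 63.868089113384485 [318. 269.] [318. 233.] [318. 239.]
[280. 234.] [356. 303.]
[284. 219.] [351. 281.]
```

View pics/w6c.png

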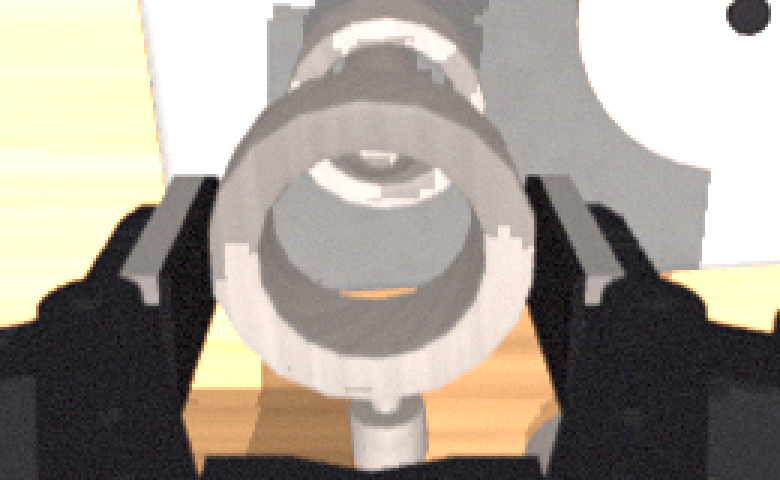

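The collar is held level with its bore centred near column 314, and the post tip shows at (316,233) through it. A small correction of +1.5 mm in x and +1 mm in y, then lower.

step_arm(commands="0.3 -0.15 0.1 0.7 0 0 0;0.3 -0.15 0.1 1.4 0 0 0;0.3 -0.15 0.1 2.1 0 0 0;0.3 -0.15 0.1 2.8 0 0 0;0.3 -0.15 0.1 3.5 0 0 0;0.3 -0.15 0.1 4.2 0 0 0;0.3 -0.15 0.1 4.9 0 0 0;0.3 -0.15 0.1 5.3 0 0 0;0.3 -0.15 0.1 5.5 0 0 0;0.3 -0.15 0.1 5.5 0 0 0")

```text
time_s: 11.2
eef_pos: [630.6, 118.7, 84.3]
ee_rot: [-0.0, -0.0, 1.0, -0.0]
force: [-0.9, 0.0, -1.7]
grip_width: 0.604
grip_force: 63.9
```

step_arm(commands="0.3 0 0 0.1 0 0 0;0.3 0 0 0.2 0 0 0;0.3 0 0 0.2 0 0 0")

```text
time_s: 11.45
eef_pos: [630.8, 118.7, 82.9]
ee_rot: [0.0, -0.0, 1.0, -0.0]
force: [0.0, 0.4, -1.3]
grip_width: 0.603
grip_force: 63.9
```

step_arm(commands="0.3 0 0 0.1 0 0 0;0.3 0 0 0.15 0 0 0;0.3 0 0 0.15 0 0 0")

```text
time_s: 11.7
eef_pos: [630.9, 118.7, 82.2]
ee_rot: [0.0, -0.0, 1.0, -0.0]
force: [-2.1, -0.3, 5.5]
grip_width: 0.601
grip_force: 64.5
```

It's in contact at the expected height (5.5 N). I'll release, lift, and move aside to look.

step_arm(commands="0.3 0 0 0.05 0 0 0;1 0 0 0 0 0 0;1 0 0 0 0 0 0;1 0 0 0 0 0 0;1 0 0 0 0 0 0;1 0 0 0 0 0 0;1 0 0 -3 0 0 0;1 0 0 -7 0 0 0;1 0 0 -11 0 0 0;1 9 0 -11 0 0 0;1 9 0 -11 0 0 0;1 9 0 -11 0 0 0;1 9 0 -11 0 0 0;1 9 0 -11 0 0 0;1 9 0 -11 0 0 0")

```text
time_s: 12.95
eef_pos: [541.8, 118.6, 191.5]
ee_rot: [0.001, 0.0, 1.0, -0.0]
force: [0.4, 0.0, 0.6]
grip_width: 0.999
grip_force: 0.0
```

Run:
```python
from h import *
s=sense(); print(s["eef_pos"],s["grip_width"],s["force"])
f=lambda i:cv2.resize(cv2.convertScaleAbs(i[:,:,::-1],alpha=1.5),(390,390),interpolation=cv2.INTER_CUBIC)
a=capture("scene")[180:310,320:450]; b=capture("wrist")[100:360,190:450]
cv2.imwrite("pics/end.png",np.hstack([f(a),f(b)]))
```

```text
[541.79197657 118.55560375 191.51152866] 0.9994055054334644 [0.39810484 0.04584756 0.57447875]
```

View pics/end.png

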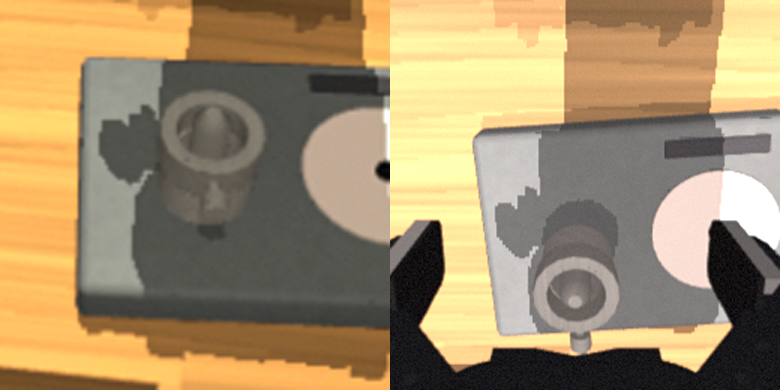

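Both crops show the sleeve flat on the foot and the collar flat and nearly concentric on top of it. The post tip is visible in the bore (scene crop about (212,125), wrist crop about (575,300)), and the gripper is clear. I'm handing the job in.

```bash
python3 -c "
from rig import *
print(finish_job())"
```

```text
the job is handed in; nothing more can be done
None
```

The job is handed in after about 13 s of robot time: the sleeve sits flat on the foot, the stop collar lies flat on top of it, both are released, and the short ring was left off the post.

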